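# Close the gilding-size jar hand-snug

### The job

Close the amber jar of gilding size that stands in the wooden block: take its own lid, the middle-sized of the three white lids on the bench, set it on the jar's mouth and screw it down clockwise until it is snug. Do not overtighten it, leave everything else on the bench where it is, and leave the lid alone when it is on.

Things in the scene. Friction and masses are not known exactly. Their poses are not given: they have to be found in the camera images.
- lid: The jar's own lid: loose, white ribbed plastic, 60 mm across (the other white lids: 40 and 84 mm), 18.5 mm high, about 30 g, open side down on the bench. Origin: centre of its lower edge; z up through its top. Skirt 54.6 mm inside, 15.5 mm deep under a flat 3 mm top. Round outside: grip at any yaw.
- lid_top (a point): Centre of the lid's flat top, 18.5 mm above its lower edge.
- lid_lug (a point): One of three round-topped lugs, 7.5 mm wide, 120 degrees apart, inside the lid near its lower edge (this one on the lid's +x side, 25 mm from its axis). They stand 4.5 mm inwards, 0.9 to 5.3 mm above the edge, and leave 45.6 mm between them for the neck.
- jar_neck: Neck of the amber glass jar. Origin: centre of the rim, 122 mm above the bench; z up. Neck 44 mm outside, mouth 37 mm, a thin rubber ring on the rim. The shoulder begins 28 mm below the rim: fingers going up to 20 mm below the rim beside a fitted lid touch only the lid. Pulling the fitted lid up or overtightening it strains the thread.
- jar_ridges (a point): On the neck's axis, 10 mm below the rim. Here three thread ridges, 52.6 mm across, run 82 degrees round each with 38 degree gaps, going down clockwise (from above): upper side 5 to 9 mm, underside 9 to 13 mm below the rim. The angle where they begin differs from jar to jar, is not given by any pose and must be felt.
- jar_seat (a point): On the axis, 15.5 mm below the rim: the lid's lower edge comes here when its top rests on the rim. With its lugs on the ridges the edge is only 6 to 10 mm below the rim: turn clockwise with a light push down of about 4 N (little torque, under 0.1 N m) and the lugs slide down, then drop into the gaps. Keep that push while turning on.
- jar_stand: Hardwood spill block with the jar in it, screwed to the bench. The square jar cannot turn in it; the cork lining only lets it twist about 2 degrees at 0.3 N m. Origin: centre of the underside; x, y along its sides. Block 130 x 130 x 46 mm; square glass body 76 x 76 mm up to 84 mm, shoulder to 94 mm, neck to 122 mm above the bench.
- lid_snug (a point): Same point as the lid's origin. Feel of the turning: seated, the lid turns with only a slight rub (under 0.08 N m) for up to 60 degrees; then the lugs wedge under the ridges and the torque climbs steadily, about 0.02 N m a degree. Snug is about 0.3 N m (0.2 to 0.4 is good); below 0.15 is slack, above 0.6 overtight. Let go, the lid stays as turned.
- small_lid: Bystander: white lid 40 mm across, 14 mm high, loose. Origin: its underside.
- big_lid: Bystander: white lid 84 mm across, 17 mm high, loose. Origin: its underside.
- burnisher: Bystander: burnisher with wooden handle and curved agate tip, 220 mm long, 22 mm thick, lying along its x. Origin: its underside.
- closed_jar: Bystander: small closed glass jar, 62 mm across, 88 mm high. Origin: its underside.
- brush_cup: Bystander: ceramic cup with brushes, 76 mm across, 210 mm high over all. Origin: its underside.
- leaf_book: Bystander: book of gold leaf, 88 x 86 x 10 mm. Origin: its underside.
- gilders_knife: Bystander: knife, 260 mm long, lying along its x on the leather cushion 30 mm above the bench. Origin: its underside.

How it is judged:
On the way:
1. the lid is set level over the jar's mouth (horizontal distance between lid and jar_neck below 0.004 m and z of lid in the frame of jar_neck below -0.0045 m and angle between lid's own z axis and vertical below 0.15 rad), for 0.1 s.
At the end, for the whole second after the job is handed in: The lid sits level (within 0.05 rad) and centred (3 mm) on the jar, its lower edge at least 13.5 mm below the rim, at rest, its lugs held under the thread ridges with 9 to 32 N (about 0.15 to 0.5 N m of tightening) (horizontal distance between lid and jar_neck below 0.003 m and z of lid in the frame of jar_neck below -0.0135 m and angle between lid's own z axis and vertical below 0.05 rad and contact force between lid and jar_neck between 9 and 32 N and linear speed of lid below 0.01 m/s); the robot touches nothing.
It fails at once if the lid is overtightened: more than 38 N between lid and thread (contact force between lid and jar_neck above 38 N).
It fails at once if something else on the bench is shifted by more than 20 mm (distance of any of small_lid, big_lid, burnisher, closed_jar, brush_cup, leaf_book, gilders_knife from where it was at the start of the episode above 0.02 m).
It also fails if it takes over 72 s, if anything falls off the work surface, if the arm or the gripper's body presses on something with over 40 N, if the wrist force passes 120 N, or if a joint passes its speed limit or range.

### The arm

A 6-joint arm with a two-finger parallel gripper is mounted at the origin on the work surface. World frame = base frame: x ahead of the robot, y to its left, z up, the work surface at z = 0. Lengths are in m, angles in rad, forces in N, time in s.
With the tool pointing down it reaches from about 0.25 to 0.725 m from the base axis. Payload 4 kg.
Tool frame: the origin (TCP) lies midway between the tips of the shut fingers; the grasp point (between the pads) lies 19 mm behind it; z points along the fingers, x is the direction in which the jaws open and shut, and the axes are right-handed (so a half turn about z gives the same grasp; the last joint's range is limited). The gripper opens to 85 mm and grips with 20 to 120 N. Pads are 22 mm wide; open, the fingers measure 114 mm over their backs; the gripper's body (76 mm by 85 mm) begins 54 mm behind the grasp point. The pads swing forward as they close: fully open they stand 13 mm farther back than shut.
Start: joints at [1.282, 0.241, 0.005, 1.335, 0, 1.571], TCP at [0.142, 0.479, 0.194] pointing down, gripper open.
Joint ranges: [-2.72, 2.72], [-1.05, 1.87], [-1.09, 1.28], [-1.99, 2.15], [-1.42, 1.44], [-3.14, 3.14]. Speed limits (rad/s): [2.79, 2.79, 3.14, 3.14, 3.14, 3.14].

### API

Orientations are given as a rotation vector (axis times angle).
In Python, from cell import bot gives the robot as it stands. Calls block until the motion is done:
- bot.move_to(position, orientation): joint-space move of the TCP to a pose.
- bot.movel(position, rot=None, feed=0.15): straight line of the TCP; rot=None keeps the orientation; feed is the mean speed in m/s.
- bot.set_joints(angles): joint-space move.
- bot.move_gripper(opening, squeeze=None): finger opening in m; squeeze is the grip in N (None keeps the last); returns when the fingers have stopped.
- bot.wait(seconds).
- bot.solve_ik(position, orientation): joint angles nearest the present ones, or None.
- bot.read_state(): the state.
- bot.snapshot(name): name is "scene" or "side" or "wrist"; returns a dict with "color" (400x640x3 uint8, red, green, blue), "mtx" (3x3 intrinsics, pixels), "camera_from_world" (4x4, takes a point from world to camera coordinates). Camera axes: x right, y down, z forward; pixel columns grow to the right and rows downward; lengths in m; the calibration is good to about 2 mm. A picture is of the moment at which its call begins. There is no depth.
A pose or a line that the arm cannot do raises bot.PlanningError and nothing moves.
- bot.close_job(): hands the job in, once; it reports no verdict.
The state is a dict: "time_s": time; "qpos": joint angles; "joint_vel": joint speeds; "effort": joint torques, N m; "ee_pos": TCP position; "tool_rot": TCP orientation; "contact_force": force on the tool from outside, world axes, zero at the start; "moment": the same for the moment, N m; "width": finger opening in m.
Only numpy, scipy, OpenCV 4.12 (cv2) and the standard library are available. Lean on these libraries where they do the work, as an engineer would, in place of code of your own. Each camera call takes 0.05 s, during which the arm holds its last target. There are 200 camera calls.

## Working session

There is one attempt and no reset: what is moved stays moved. The work goes in short steps, each a Python script; the robot and the scene stay as the last script left them, time stands still between calls to the robot, and variables do not carry over. Pictures are saved under pics/ and viewed, about 8 in all and at most 12, crops included, and the job is handed in when it is done.

```bash
ls; mkdir -p pics
python3 - <<'E'
from cell import bot
import cv2,numpy as np
for n in ["scene","side"]:
    s=bot.snapshot(n); cv2.imwrite(f"pics/{n}0.png",s["color"][:,:,::-1]); print(n,s["mtx"].round(1).tolist(),s["camera_from_world"].round(3).tolist())
s=bot.read_state(); print({k:np.round(v,3) for k,v in s.items()})
E
```

```text
pics
scene [[367.1, 0.0, 315.1], [0.0, 367.1, 198.5], [0.0, 0.0, 1.0]] [[0.864, 0.504, 0.001, -0.504], [0.38, -0.651, -0.657, -0.195], [-0.331, 0.568, -0.753, 1.348], [0.0, 0.0, 0.0, 1.0]]
side [[393.3, 0.0, 324.6], [0.0, 393.3, 201.0], [0.0, 0.0, 1.0]] [[-0.998, -0.06, 0.014, 0.615], [-0.044, 0.537, -0.842, 0.138], [0.043, -0.841, -0.539, 1.067], [0.0, 0.0, 0.0, 1.0]]
{'time_s': np.float64(0.1), 'qpos': array([ 1.282,  0.241,  0.004,  1.335, -0.   ,  1.571]), 'joint_vel': array([ 0.   , -0.002,  0.003,  0.   , -0.001,  0.   ]), 'effort': array([-1.0000e-03, -3.7314e+01,  2.5301e+01,  1.1000e-02, -0.0000e+00,
       -0.0000e+00]), 'ee_pos': array([0.142, 0.479, 0.193]), 'tool_rot': array([ 2.517e+00,  1.878e+00, -2.000e-03]), 'contact_force': array([ 0.523, -1.203,  0.204]), 'moment': array([ 0.015,  0.005, -0.03 ]), 'width': np.float64(0.086)}
```

View pics/scene0.png

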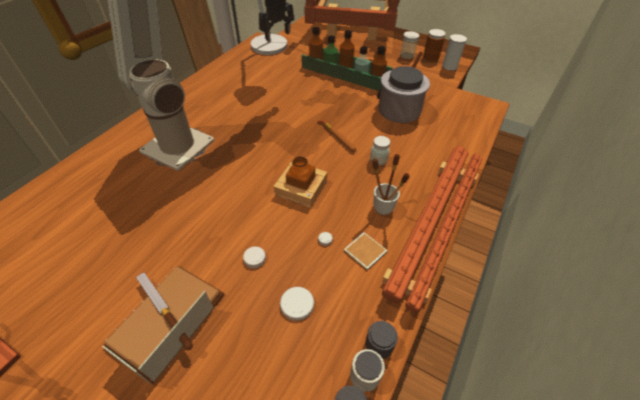

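View pics/side0.png

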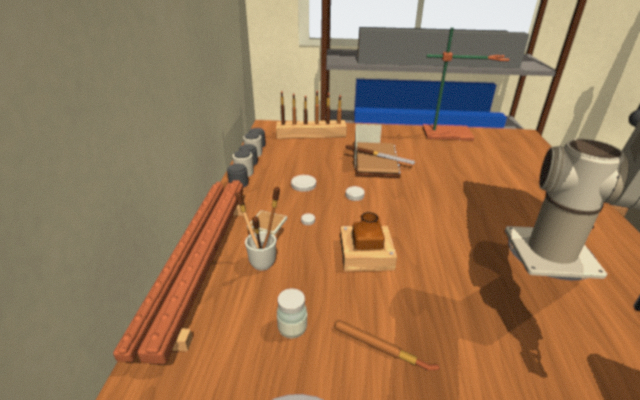

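The scene view shows the middle lid at about (254,256) and the jar mouth at about (301,162). In the side view they are at about (355,192) and (370,217). I'll triangulate these and go for a wrist look.

```bash
cat > h.py <<'E'
from cell import bot
import cv2,numpy as np
from scipy.spatial.transform import Rotation as R
def plane(s,uv,z):
    T=s["camera_from_world"]; Rm=T[:3,:3]; c=-Rm.T@T[:3,3]
    d=Rm.T@np.linalg.inv(s["mtx"])@np.array([*uv,1.]); return c+d*(z-c[2])/d[2]
def down(yaw):  # tool z down, jaws (tool x) at yaw
    return (R.from_euler('z',yaw)*R.from_euler('x',np.pi)).as_rotvec()
def save(s,n): cv2.imwrite(f"pics/{n}.png",s["color"][:,:,::-1])
def st():
    s=bot.read_state(); return {k:np.round(s[k],4).tolist() for k in("time_s","qpos","ee_pos","contact_force","moment","width")}
E
python3 - <<'E'
from h import *
a=bot.snapshot("scene");b=bot.snapshot("side")
for n,u,v,z in [("lid",(254.5,255),(355,191.5),.0185),("neck",(301,162),(370,217),.122),("small",(325,238),(308,218),.014),("big",(297,302),(304,182),.017)]:
    print(n,plane(a,u,z).round(3),plane(b,v,z).round(3))
w=bot.snapshot("wrist"); T=w["camera_from_world"]
s=bot.read_state(); Rt=R.from_rotvec(s["tool_rot"]).as_matrix()
c=-T[:3,:3].T@T[:3,3]; print("cam in tool",Rt.T@(c-s["ee_pos"]),(T[:3,:3]@Rt).round(2).tolist(),w["mtx"].round(1).tolist(), Rt.round(2).tolist())
E
```

```text
lid [ 0.533 -0.248  0.018] [ 0.531 -0.243  0.018]
neck [0.508 0.043 0.122] [0.501 0.049 0.122]
small [ 0.673 -0.097  0.014] [ 0.671 -0.087  0.014]
big [ 0.708 -0.306  0.017] [ 0.704 -0.293  0.017]
cam in tool [ 0.00090076 -0.0658324  -0.1798667 ] [[1.0, -0.0, -0.0], [0.0, 0.97, -0.26], [0.0, 0.26, 0.97]] [[327.0, 0.0, 323.3], [0.0, 327.0, 197.4], [0.0, 0.0, 1.0]] [[0.28, 0.96, -0.0], [0.96, -0.28, -0.0], [-0.0, -0.0, -1.0]]
```

```bash
cat >> h.py <<'E'
Q6=-2.8
YAW=0.09+2.8+np.pi/2-2*np.pi
def go(p,yaw=YAW):
    q=np.array(bot.solve_ik(p,down(yaw))); 
    if q[5]>np.pi: q[5]-=2*np.pi
    print("q",q.round(2)); bot.set_joints(q)
E
python3 - <<'E'
from h import *
try:
    go([.505,.046,.252]); s=bot.snapshot("wrist"); save(s,"neck"); np.savez("neck.npz",**s); print(st())
    go([.532,-.246,.1485]); s=bot.snapshot("wrist"); save(s,"lid"); np.savez("lid.npz",**s); print(st())
except Exception as e: print(repr(e), st())
im=np.vstack([cv2.imread(f"pics/{n}.png")[0:300,80:560] for n in("neck","lid")]); cv2.imwrite("pics/both.png",im)
E
```

```text
q [ 0.09  0.24  0.15  1.49  0.   -2.8 ]
{'time_s': 3.925, 'qpos': [0.0913, 0.2383, 0.1525, 1.485, 0.0, -2.7991], 'ee_pos': [0.505, 0.0462, 0.252], 'contact_force': [0.2366, -0.4153, -0.2879], 'moment': [-0.0119, 0.0008, 0.011], 'width': 0.0856}
q [-0.43  0.43  0.16  1.3   0.    2.96]
{'time_s': 8.7083, 'qpos': [-0.433, 0.4329, 0.1609, 1.2987, 0.0, 2.96], 'ee_pos': [0.5321, -0.2459, 0.1485], 'contact_force': [0.0785, -0.1172, -0.0257], 'moment': [0.0069, -0.056, -0.0236], 'width': 0.0854}
```

View pics/both.png

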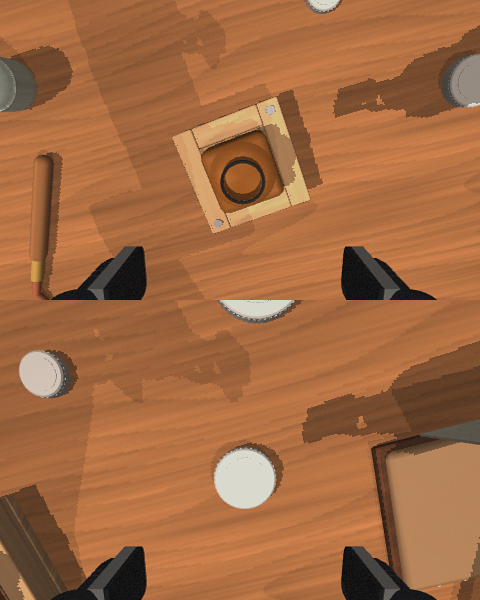

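The wrist views show the jar mouth's dark ring centred near full-frame (323,180), and the lid top near (325,178). I'll fit both accurately. Then I'll centre the lid with two squeezes 90° apart and use it as the camera reference.

```bash
cat >> h.py <<'E'
def lidfit(s):
    c=s["color"].astype(int); m=((c.min(2)>150)&(c.max(2)-c.min(2)<60)).astype(np.uint8)
    n,l,stt,ce=cv2.connectedComponentsWithStats(m)
    i=min([k for k in range(1,n) if stt[k,4]>800],key=lambda k:np.hypot(*(ce[k]-[325,178])))
    ct=cv2.findContours((l==i).astype(np.uint8),0,cv2.CHAIN_APPROX_NONE)[0][0]
    return cv2.fitEllipse(cv2.convexHull(ct))
def neckfit(s):
    g=s["color"].max(2)[140:220,280:366]; m=(g<70).astype(np.uint8)
    n,l,stt,ce=cv2.connectedComponentsWithStats(m); i=1+np.argmax(stt[1:,4])
    ct=cv2.findContours((l==i).astype(np.uint8),0,cv2.CHAIN_APPROX_NONE)[0][0]+np.array([280,140])
    return cv2.fitEllipse(cv2.convexHull(ct.astype(np.int32)))
E
python3 - <<'E'
from h import *
n=dict(np.load("neck.npz"));l=dict(np.load("lid.npz"))
en,el=neckfit(n),lidfit(l); print(en,el)
pn,pl=plane(n,en[0],.122),plane(l,el[0],.0185); print(pn,pl)
out=[]
for s,e in((n,en),(l,el)):
    k=6; c=cv2.resize(np.ascontiguousarray(s["color"][135:225,275:375,::-1]),None,fx=k,fy=k,interpolation=0)[:, :]
    cc=((e[0][0]-275+.5)*k,(e[0][1]-135+.5)*k)
    cv2.ellipse(c,(cc,(e[1][0]*k,e[1][1]*k),e[2]),(0,255,0),1); out.append(c[:,:]);
cv2.imwrite("pics/fit.png",cv2.resize(np.hstack(out),(800,360)))
E
```

```text
((322.287841796875, 181.2812042236328), (44.018943786621094, 44.44002914428711), 103.30369567871094) ((324.02276611328125, 178.26803588867188), (59.45917510986328, 60.96067810058594), 109.31905364990234)
[0.50377208 0.04882558 0.122     ] [ 0.53333109 -0.24570783  0.0185    ]
```

View pics/fit.png

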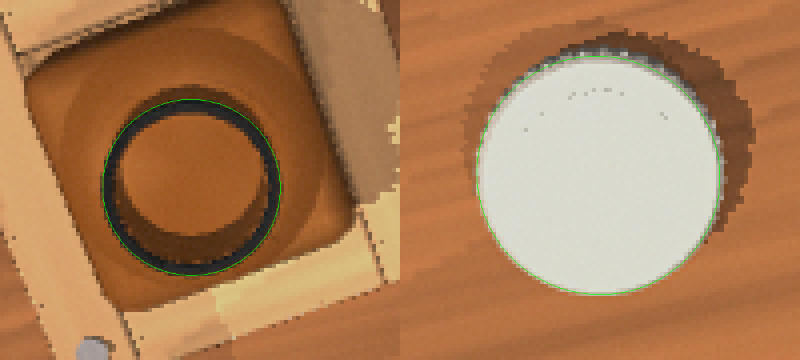

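The green ellipses sit on the rubber ring (left) and the lid top (right). Next is centring the lid.

Run:
```python
from h import *
p=np.array([.5333,-.2457]); yl=YAW+np.arctan2(p[1],p[0])-0.0913
go([*p,.06],yl-np.pi/2); bot.movel([*p,0.0],feed=.1); print(st())
bot.move_gripper(.055,20); print(st()); bot.move_gripper(.085)
bot.movel([*p,.04],feed=.15); go([*p,.04],yl); bot.movel([*p,0.0],feed=.12)
bot.move_gripper(.055,20); print(st()); bot.move_gripper(.085)
bot.movel([*p,.1485],feed=.2); s=bot.snapshot("wrist"); np.savez("ref.npz",**s); save(s,"ref"); print(st())
e=lidfit(s); print(e, plane(s,e[0],.0185), bot.read_state()["ee_pos"])
```

```text
q [-0.43  0.5   0.02  1.1   0.   -1.23]
{'time_s': 12.9417, 'qpos': [-0.4317, 0.5577, -0.0484, 0.964, 0.0, -1.2279], 'ee_pos': [0.5337, -0.2459, 0.0004], 'contact_force': [0.322, -0.9444, 0.7385], 'moment': [-0.027, 0.0227, 0.0417], 'width': 0.0855}
{'time_s': 13.35, 'qpos': [-0.4317, 0.5574, -0.0489, 0.9638, -0.0, -1.2279], 'ee_pos': [0.5335, -0.2458, 0.0004], 'contact_force': [0.4607, -0.4015, -0.2438], 'moment': [-0.0407, 0.0848, 0.0162], 'width': 0.0548}
q [-0.43  0.52 -0.    1.05  0.   -2.8 ]
{'time_s': 16.4667, 'qpos': [-0.4318, 0.5572, -0.0488, 0.9638, 0.0, -2.7987], 'ee_pos': [0.5337, -0.2459, 0.0005], 'contact_force': [0.5028, -0.4115, -0.6004], 'moment': [-0.0262, -0.0206, -0.043], 'width': 0.0552}
{'time_s': 17.8167, 'qpos': [-0.4317, 0.4364, 0.1616, 1.2992, 0.0, -2.7987], 'ee_pos': [0.5322, -0.2452, 0.1467], 'contact_force': [-0.7704, -0.218, 0.6059], 'moment': [0.0594, 0.0435, -0.0181], 'width': 0.0853}
((324.5831604003906, 178.10557556152344), (59.142887115478516, 60.992889404296875), 105.4621810913086) [ 0.53279233 -0.24615373  0.0185    ] [ 0.53218468 -0.24516715  0.14673544]
```

The fingers reached the commanded 55 mm, which is less than the lid's 60 mm. So the pads passed above the lid. I'll feel for the bench with the fingers nearly closed, then squeeze lower.

Run:
```python
from h import *
p=np.array([.5333,-.2457])
bot.move_gripper(.072,20); bot.movel([*p,.004],feed=.15); bot.wait(.1)
f0=np.array(bot.read_state()["contact_force"]); print(st())
for z in np.arange(.001,-.016,-.0025):
    bot.movel([*p,z],feed=.05); f=np.array(bot.read_state()["contact_force"])-f0
    print(round(z,4),f.round(2),bot.read_state()["ee_pos"].round(4))
    if f[2]>3: bot.movel([*p,z+.0025],feed=.05); break
bot.move_gripper(.05,20); print(st())
```

```text
{'time_s': 19.325, 'qpos': [-0.4317, 0.552, -0.0435, 0.9727, 0.0, -2.7987], 'ee_pos': [0.5344, -0.2462, 0.0053], 'contact_force': [-0.5496, 0.3724, -0.0578], 'moment': [0.0262, -0.0241, -0.002], 'width': 0.0724}
0.001 [ 1.43 -0.31  0.26] [ 0.5333 -0.2457  0.0011]
-0.0015 [ 1.25 -0.76  0.77] [ 0.5331 -0.2456 -0.0018]
-0.004 [ 0.99 -0.69 -0.17] [ 0.5331 -0.2456 -0.0043]
-0.0065 [ 1.31 -0.09  0.59] [ 0.5331 -0.2456 -0.0068]
-0.009 [ 0.66 -0.85  0.72] [ 0.5331 -0.2456 -0.0093]
-0.0115 [0.64 0.03 0.11] [ 0.5331 -0.2456 -0.0117]
-0.014 [ 0.71 -0.1   0.07] [ 0.5331 -0.2456 -0.0143]
{'time_s': 21.4167, 'qpos': [-0.4317, 0.5739, -0.0632, 0.9335, 0.0, -2.7987], 'ee_pos': [0.5334, -0.2457, -0.0139], 'contact_force': [0.5546, 0.6321, 0.2733], 'moment': [0.0363, -0.019, 0.0521], 'width': 0.0501}
```

Run:
```python
from h import *
w=bot.snapshot("wrist"); b=bot.snapshot("side"); save(w,"w2"); save(b,"s2")
a=cv2.resize(b["color"][150:225,300:420,::-1],(480,300),interpolation=cv2.INTER_CUBIC)
c=w["color"][:300,80:560,::-1]
c=w["color"][100:400,80:560,::-1]
cv2.imwrite("pics/v2.png",np.vstack([c,a]))
```

```text
(no output)
```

View pics/v2.png

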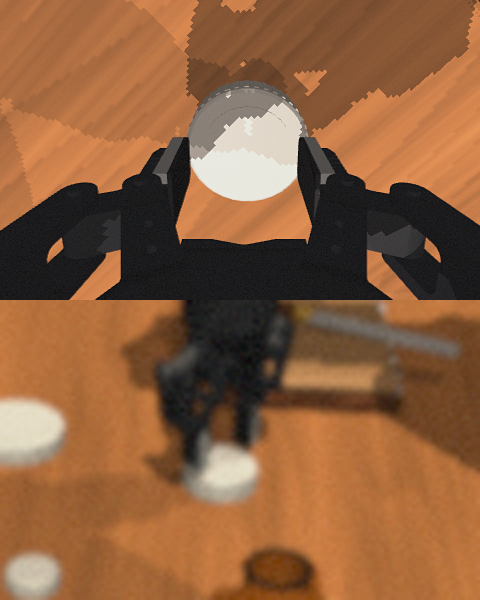

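The lid (depth about 0.17 m by its 115 px width) lies below the pad tips. The tips sit near crop rows 137 and up, at about 0.15 m depth. So the tips are well above where the stated TCP puts them, which agrees with the missing contact. I'll continue a guarded descent.

Run:
```python
from h import *
p=np.array([.5333,-.2457])
bot.move_gripper(.072,20); bot.wait(.05)
f0=np.array(bot.read_state()["contact_force"]); L=[]
z=-.014
try:
  while z>-.06:
    z-=.003 if z>-.03 else .002
    bot.movel([*p,z],feed=.04); f=np.array(bot.read_state()["contact_force"])-f0
    L.append((round(z,4),f.round(1).tolist(),bot.read_state()["ee_pos"][2].round(4)))
    if f[2]>2.5: break
except Exception as e: print(repr(e))
print(*L,sep="\n"); print(st())
```

```text
(-0.017, [-0.1, 0.9, 0.3], np.float64(-0.0174))
(-0.02, [-0.1, 0.9, -0.5], np.float64(-0.0203))
(-0.023, [-1.2, 0.6, 0.2], np.float64(-0.0233))
(-0.026, [0.1, 0.1, 0.1], np.float64(-0.0263))
(-0.029, [-0.5, 0.7, -0.1], np.float64(-0.0293))
(-0.032, [-0.4, 0.1, -0.2], np.float64(-0.0323))
(-0.034, [-0.5, 1.4, 0.3], np.float64(-0.0342))
(-0.036, [-0.4, 0.9, 0.3], np.float64(-0.0362))
(-0.038, [-1.0, 0.3, 0.3], np.float64(-0.0382))
(-0.04, [-0.7, 0.4, -0.6], np.float64(-0.0402))
(-0.042, [-0.4, 0.2, 0.1], np.float64(-0.0422))
(-0.044, [-0.3, 0.9, 0.0], np.float64(-0.0442))
(-0.046, [-0.5, 1.5, 1.2], np.float64(-0.0458))
(-0.048, [-3.5, 1.5, 12.1], np.float64(-0.0459))
{'time_s': 25.4167, 'qpos': [-0.4316, 0.6129, -0.0924, 0.8641, -0.0001, -2.7987], 'ee_pos': [0.5337, -0.2459, -0.0459], 'contact_force': [-3.0807, 0.7857, 12.08], 'moment': [0.2715, 0.7908, 0.0418], 'width': 0.0721}
```

Contact is at TCP z = -0.0457, so the real tips are about 37 mm behind the nominal TCP (the image geometry agrees). I'll redo the centring squeezes with that offset, then take the reference picture.

Run:
```python
from h import *
p=np.array([.5333,-.2457]); yl=YAW+np.arctan2(p[1],p[0])-0.0913
bot.movel([*p,-.041],feed=.1); bot.move_gripper(.085)
bot.movel([*p,-.018],feed=.2); go([*p,-.018],yl-np.pi/2); bot.movel([*p,-.041],feed=.12)
bot.move_gripper(.055,20); print(st()); bot.move_gripper(.085)
bot.movel([*p,-.018],feed=.2); go([*p,-.018],yl); bot.movel([*p,-.041],feed=.12)
bot.move_gripper(.055,20); bot.wait(.1); print(st()); g=bot.read_state()["ee_pos"]; bot.move_gripper(.085)
bot.movel([*p,.1485],feed=.25); bot.wait(.25); s=bot.snapshot("wrist"); np.savez("ref.npz",**s); print(st())
e=lidfit(s); print(e, plane(s,e[0],.0185), g)
```

```text
q [-0.43  0.58 -0.07  0.92  0.   -1.23]
{'time_s': 28.325, 'qpos': [-0.4317, 0.6056, -0.0868, 0.8766, 0.0, -1.2279], 'ee_pos': [0.534, -0.246, -0.0399], 'contact_force': [-0.3807, -0.6685, 3.995], 'moment': [0.0774, 0.1732, -0.0588], 'width': 0.0597}
q [-0.43  0.58 -0.07  0.92  0.   -2.8 ]
{'time_s': 31.175, 'qpos': [-0.4317, 0.6056, -0.0868, 0.8766, -0.0001, -2.7987], 'ee_pos': [0.534, -0.2461, -0.04], 'contact_force': [-0.7369, -0.0265, 6.4258], 'moment': [0.0501, 0.1816, 0.0083], 'width': 0.0598}
{'time_s': 32.7583, 'qpos': [-0.4317, 0.4365, 0.1628, 1.2996, 0.0, -2.7987], 'ee_pos': [0.5326, -0.2454, 0.1471], 'contact_force': [0.1813, 0.1492, 0.9225], 'moment': [-0.0327, 0.0137, 0.0416], 'width': 0.0847}
((322.296875, 177.411865234375), (58.982669830322266, 61.10873794555664), 106.32810974121094) [ 0.53466584 -0.2450267   0.0185    ] [ 0.53399937 -0.24605085 -0.03995106]
```

Run:
```python
from h import *
p=np.array([.5333,-.2457]); n=np.array([.5037,.0476])
bot.movel([*p,-.041],feed=.22); bot.move_gripper(.05,45); bot.wait(.05); print(st())
bot.movel([*p,.13],feed=.25)
q=np.array(bot.solve_ik([*n,.13],down(YAW))); 
if q[5]>3.1: q[5]-=2*np.pi
print(q.round(3)); bot.set_joints(q); bot.movel([*n,.095],feed=.1); bot.wait(.15); print(st())
e=bot.read_state()["ee_pos"]; c=n+(n-e[:2]); c3=np.array([*c,.092])
bot.movel(c3,feed=.05); bot.wait(.1); print(st())
f0=np.array(bot.read_state()["contact_force"]); np.savez("f0.npz",f0=f0,m0=bot.read_state()["moment"],c=c); L=[]
for z in np.arange(.089,.066,-.0015):
    bot.movel([*c,z],feed=.04); s=bot.read_state(); f=np.array(s["contact_force"])-f0
    L.append((round(z,4),f.round(1).tolist(),s["ee_pos"].round(4).tolist()))
    if f[2]>3: break
print(*L,sep="\n"); print(st())
save(bot.snapshot("side"),"s3")
```

```text
{'time_s': 34.1833, 'qpos': [-0.4317, 0.6041, -0.086, 0.877, -0.0, -2.7987], 'ee_pos': [0.5347, -0.2464, -0.0388], 'contact_force': [-0.9571, 0.5738, 5.543], 'moment': [0.0824, 0.2024, -0.0101], 'width': 0.059}
[ 0.094  0.289 -0.1    1.182  0.    -2.796]
{'time_s': 36.8, 'qpos': [0.0936, 0.3172, -0.1554, 1.0964, 0.0, -2.7958], 'ee_pos': [0.5045, 0.0474, 0.0958], 'contact_force': [-0.5048, 0.4727, -0.6693], 'moment': [0.0083, 0.0139, -0.0073], 'width': 0.0589}
{'time_s': 37.15, 'qpos': [0.095, 0.3188, -0.1636, 1.0881, -0.0, -2.7952], 'ee_pos': [0.5029, 0.0479, 0.0921], 'contact_force': [0.3382, 0.496, -0.928], 'moment': [0.0258, 0.0007, -0.0484], 'width': 0.0587}
(np.float64(0.089), [0.1, -0.1, 1.1], [0.5026, 0.0478, 0.0887])
(np.float64(0.0875), [-0.2, -0.6, 0.3], [0.5028, 0.0478, 0.0874])
(np.float64(0.086), [-1.1, -1.4, 0.4], [0.5028, 0.0478, 0.0859])
(np.float64(0.0845), [-0.3, -0.6, 0.6], [0.5028, 0.0478, 0.0844])
(np.float64(0.083), [-0.2, -0.5, 1.1], [0.5028, 0.0478, 0.0829])
(np.float64(0.0815), [-0.8, 0.2, 1.3], [0.5028, 0.0478, 0.0814])
(np.float64(0.08), [-0.6, 0.3, -0.7], [0.5027, 0.0478, 0.0799])
(np.float64(0.0785), [-0.5, -0.1, 0.9], [0.5028, 0.0478, 0.0784])
(np.float64(0.077), [-0.8, -0.5, -0.1], [0.5028, 0.0478, 0.0769])
(np.float64(0.0755), [-0.8, -0.3, 3.8], [0.5032, 0.0478, 0.076])
{'time_s': 39.65, 'qpos': [0.0948, 0.3342, -0.1878, 1.0478, 0.0, -2.7952], 'ee_pos': [0.5032, 0.0478, 0.076], 'contact_force': [-0.5095, 0.1902, 2.834], 'moment': [-0.0588, 0.1143, -0.0011], 'width': 0.0589}
```

The lid edge is about 7 mm below the rim with 3.8 N and little side force, so the lugs are on the ridges. Next I turn clockwise with a light push.

```bash
cat >> h.py <<'E'
def step(c,z,q6):
    q=np.array(bot.solve_ik([*c,z],down(YAW))); q[5]=q6; bot.set_joints(q)
def rd():
    d=np.load("f0.npz"); s=bot.read_state()
    return s, np.array(s["contact_force"])-d["f0"], np.array(s["moment"])-d["m0"]
E
python3 - <<'E'
from h import *
c=np.array([.5033,.0477]); s,f,m=rd(); q6=s["qpos"][5]; z=.0755; L=[]
e0=s["effort"][5]
for i in range(22):
    q6+=np.radians(7); step(c,z,q6); s,f,m=rd(); ez=s["ee_pos"][2]
    L.append((round(s["time_s"],2),round(np.degrees(s["qpos"][5]),1),round(z,4),round(ez,4),f.round(1).tolist(),round(m[2],3),round(s["effort"][5]-e0,3)))
    if abs(m[2])>.2 or (ez<.0695 and f[2]>2.5): break
    z+=np.clip((f[2]-4.5)*.0003,-.0013,.0008)
print(*L,sep="\n"); print(st())
E
```

```text
(39.95, np.float64(-153.3), 0.0755, np.float64(0.0756), [-0.5, -2.1, 2.3], np.float64(0.024), np.float64(0.087))
(40.2, np.float64(-146.4), np.float64(0.0748), np.float64(0.0752), [0.2, 0.4, 4.9], np.float64(-0.023), np.float64(0.067))
(40.45, np.float64(-139.5), np.float64(0.075), np.float64(0.0749), [-0.5, -0.1, 3.0], np.float64(0.041), np.float64(0.076))
(40.7, np.float64(-132.5), np.float64(0.0745), np.float64(0.0744), [-0.3, -0.2, 2.3], np.float64(0.088), np.float64(0.08))
(40.95, np.float64(-125.5), np.float64(0.0739), np.float64(0.074), [-0.1, -0.7, 4.0], np.float64(0.025), np.float64(0.065))
(41.2, np.float64(-118.5), np.float64(0.0737), np.float64(0.0737), [-1.0, -0.4, 3.5], np.float64(-0.012), np.float64(0.07))
(41.45, np.float64(-111.5), np.float64(0.0734), np.float64(0.0733), [-0.5, -1.2, 1.8], np.float64(0.048), np.float64(0.077))
(41.7, np.float64(-104.5), np.float64(0.0726), np.float64(0.0724), [-1.0, -0.3, 2.4], np.float64(-0.057), np.float64(0.041))
(41.95, np.float64(-97.5), np.float64(0.072), np.float64(0.0717), [-0.1, -0.5, 0.7], np.float64(0.085), np.float64(0.103))
(42.2, np.float64(-90.5), np.float64(0.0709), np.float64(0.0707), [-0.3, -0.9, 0.8], np.float64(0.063), np.float64(0.103))
(42.45, np.float64(-83.5), np.float64(0.0697), np.float64(0.0697), [0.0, -0.7, 1.0], np.float64(0.045), np.float64(0.104))
(42.7, np.float64(-76.5), np.float64(0.0687), np.float64(0.0687), [-0.4, 0.3, 0.8], np.float64(0.03), np.float64(0.104))
(42.95, np.float64(-69.5), np.float64(0.0676), np.float64(0.0677), [0.1, -0.7, 0.9], np.float64(0.078), np.float64(0.103))
(43.2, np.float64(-62.4), np.float64(0.0665), np.float64(0.0674), [-1.4, -1.2, 6.1], np.float64(0.002), np.float64(0.048))
{'time_s': 43.2, 'qpos': [0.0945, 0.3436, -0.1991, 1.0266, -0.0001, -1.0892], 'ee_pos': [0.5039, 0.0477, 0.0674], 'contact_force': [-1.0568, -0.7053, 5.1254], 'moment': [-0.0556, 0.1846, -0.0464], 'width': 0.0585}
```

The lid dropped through the gap, and the TCP at 0.0674 matches the predicted seat of 0.0675. Next is tightening in small steps with averaged torque.

```bash
cat > tight.py <<'E'
from h import *
import sys
def avg(k=5):
    M=[]
    for _ in range(k):
        bot.wait(.02); s,f,m=rd(); M.append([f[2],m[2],s["effort"][5],s["ee_pos"][2]])
    return s,np.mean(M,0)
c=np.array([.5033,.0477]); z=.0667; s,a=avg(); q6=s["qpos"][5]; L=[]; target=float(sys.argv[1])
print("start",a.round(3)); d=4.
while s["time_s"]<62:
    q6+=np.radians(d); step(c,z,q6); s,a=avg(6 if d<3 else 3)
    L.append((round(s["time_s"],2),round(np.degrees(s["qpos"][5]),1),round(np.degrees(q6),1),a.round(3).tolist()))
    if a[1]>target: break
    if a[1]>.1: d=1.5
print(*L,sep="\n"); print(st())
E
python3 tight.py 0.26
```

```text
start [ 6.409  0.008 -0.045  0.067]
(43.58, np.float64(-58.6), np.float64(-58.4), [6.494, 0.019, -0.007, 0.067])
(43.88, np.float64(-54.6), np.float64(-54.4), [7.02, 0.054, -0.006, 0.067])
(44.18, np.float64(-50.6), np.float64(-50.4), [6.848, 0.028, -0.002, 0.067])
(44.48, np.float64(-46.6), np.float64(-46.4), [7.105, 0.026, -0.003, 0.067])
(44.78, np.float64(-42.6), np.float64(-42.4), [6.922, 0.033, -0.007, 0.067])
(45.08, np.float64(-38.6), np.float64(-38.4), [6.848, 0.017, -0.004, 0.067])
(45.38, np.float64(-34.6), np.float64(-34.4), [6.731, 0.045, -0.009, 0.067])
(45.68, np.float64(-30.6), np.float64(-30.4), [6.822, 0.059, 0.009, 0.067])
(45.98, np.float64(-26.6), np.float64(-26.4), [6.079, 0.1, 0.055, 0.067])
(46.33, np.float64(-25.1), np.float64(-24.9), [6.182, 0.187, 0.133, 0.067])
(46.68, np.float64(-23.6), np.float64(-23.4), [6.239, 0.205, 0.151, 0.067])
(47.03, np.float64(-22.1), np.float64(-21.9), [6.438, 0.206, 0.153, 0.067])
(47.38, np.float64(-20.6), np.float64(-20.4), [6.038, 0.262, 0.212, 0.067])
{'time_s': 47.3833, 'qpos': [0.0945, 0.3439, -0.1994, 1.0269, -0.0004, -0.3598], 'ee_pos': [0.5035, 0.0476, 0.0671], 'contact_force': [-1.671, 0.5302, 5.3721], 'moment': [-0.2191, 0.2299, 0.2295], 'width': 0.059}
```

```bash
sed -i 's/d=4\./d=1.5/' tight.py; python3 tight.py 0.315
python3 - <<'E'
from h import *
c=np.array([.5033,.0477]); q6=bot.read_state()["qpos"][5]
step(c,.0675,q6); print(st())
E
```

```text
start [5.592 0.233 0.209 0.067]
(47.82, np.float64(-19.3), np.float64(-19.1), [6.411, 0.291, 0.241, 0.067])
(48.17, np.float64(-17.8), np.float64(-17.6), [5.714, 0.307, 0.254, 0.067])
(48.52, np.float64(-16.3), np.float64(-16.1), [6.376, 0.28, 0.233, 0.067])
(48.87, np.float64(-14.8), np.float64(-14.6), [6.321, 0.307, 0.282, 0.067])
(49.22, np.float64(-13.3), np.float64(-13.1), [5.977, 0.362, 0.314, 0.067])
{'time_s': 49.2167, 'qpos': [0.0945, 0.3441, -0.1996, 1.0269, -0.0004, -0.2325], 'ee_pos': [0.5033, 0.0476, 0.0669], 'contact_force': [-1.4297, -1.0746, 5.7556], 'moment': [-0.2423, 0.2845, 0.316], 'width': 0.0587}
{'time_s': 49.4667, 'qpos': [0.0945, 0.3443, -0.1991, 1.0279, -0.0003, -0.2339], 'ee_pos': [0.5032, 0.0476, 0.067], 'contact_force': [1.0122, 0.0116, -0.6577], 'moment': [-0.2187, -0.1943, 0.2693], 'width': 0.0586}
```

Torque is about 0.3 N·m. Now release, retreat and check.

Run:
```python
from h import *
bot.move_gripper(.085); c=[.5032,.0476]
bot.movel([*c,.2],feed=.15); bot.wait(.2); w=bot.snapshot("wrist"); b=bot.snapshot("side"); print(st())
e=lidfit(w); print(e,plane(w,e[0],.125))
A=w["color"][60:320,120:520,::-1]; B=cv2.resize(np.ascontiguousarray(b["color"][170:290,290:440,::-1]),(400,320),interpolation=cv2.INTER_CUBIC)
cv2.imwrite("pics/end.png",np.vstack([A,B]))
```

```text
{'time_s': 51.1833, 'qpos': [0.0943, 0.2495, 0.0314, 1.354, 0.0, -0.2327], 'ee_pos': [0.5028, 0.0476, 0.1993], 'contact_force': [0.4714, 0.4325, -0.4058], 'moment': [-0.0567, -0.0447, 0.0113], 'width': 0.0852}
((324.0226745605469, 193.45835876464844), (70.59440612792969, 72.56486511230469), 62.21055221557617) [0.50172    0.04909024 0.125     ]
```

View pics/end.png

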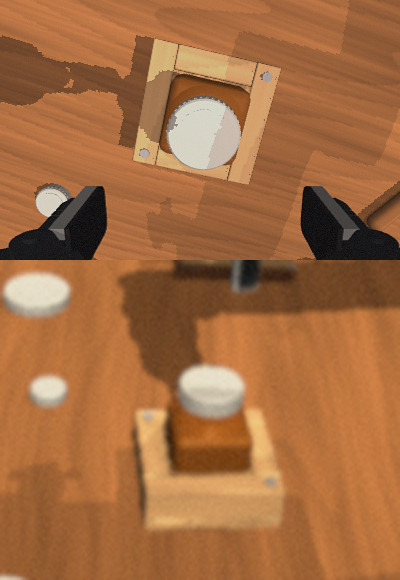

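The lid sits level on the jar at crop (205,133) in the wrist view and (211,390) in the side view, and the fingers are clear. Handing in.

```bash
python3 -c "
from cell import bot
bot.close_job()"
```

```text
the job is handed in; nothing more can be done
```

I screwed the jar's own middle-sized lid onto the amber jar and handed the job in at about 51 s of the 72 s allowed; it reports no verdict.

**How it went**
- The first two squeezes closed above the lid. The fingertips turned out to sit about 37 mm behind the stated TCP, which I confirmed by touching the bench.
- With that corrected, I centred the lid with two squeezes at right angles and gripped it. I then set it on the ridges with its edge about 7 mm below the rim.
- I turned it clockwise until it dropped into the gaps. It seated at a TCP height of 0.0674 m, against 0.0675 m predicted.
- I then tightened it in 1.5° steps.

**Last checks**
- **Tightness:** the final torque averaged 0.36 N·m. Corrected for the sensor's zero error it is about 0.31 N·m. It climbed at about 0.015 N·m per degree, a little less than the 0.02 stated; I put this down to the cork lining twisting, but did not check it.
- **Push:** it ran at 6 to 7 N while tightening, a little above the suggested 4 N.
- **Release:** the fingers are clear of everything, and the force and moment readings are back to about zero.
- **Position:** the last pictures show the lid sitting level on the jar. The wrist camera puts its centre about 2 mm from the jar's first camera reading. It assumed 0.125 m for the top's height and has a known error of 1 to 2 mm.
- **Bystanders:** the other two white lids look unmoved in the last pictures. I did not measure the other items.

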